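Close the battery tester and set its selector dial

ROBOT

A 6-joint arm with a two-finger parallel gripper is mounted at the origin on the work surface. World frame = base frame: x ahead of the robot, y to its left, z up, the work surface at z = 0. Lengths are in m, angles in rad, forces in N, time in s.
With the tool pointing down it reaches from about 0.375 to 0.975 m from the base axis. Payload 3.8 kg.
Tool frame: the origin (TCP) lies midway between the tips of the shut fingers; the grasp point (between the pads) lies 19 mm behind it; z points along the fingers, y is the line along which they close (so a half turn about z gives the same grasp; the last joint's range is limited). The gripper opens to 85 mm and grips with 20 to 120 N. Pads are 22 mm wide; open, the fingers measure 114 mm over their backs; the gripper's body (76 mm by 85 mm) begins 54 mm behind the grasp point. The pads swing forward as they close: fully open they stand 13 mm farther back than shut.
Start: joints at [1.171, 0.264, 1.604, -0, 1.274, -0.037], TCP at [0.24, 0.631, 0.231] pointing down, gripper open.
Joint ranges: [-2.63, 2.63], [-0.94, 2.18], [0.31, 2.57], [-1.31, 4.45], [0, 2.66], [-2.55, 2.55]. Speed limits (rad/s): [2.57, 2.57, 3.14, 3.14, 3.14, 3.14].

INTERFACE

Orientations are given as a rotation vector (axis times angle).
In Python, from workcell import bot gives the robot as it stands.
- The arm moves only by the tool servo_tool, never from a script. Its argument "series" is a list of rows, each a list of 7 numbers: the shift along the world's x, y, z in units of 0.15 m (1.0 is 0.15 m), then the turn, a rotation vector about the world's x, y, z in units of 180 degrees (1.0 is 180 degrees), then the closure, from 0 (fully open) to 1 (shut). A call has 1 to 20 rows; each row is the pose to reach, as a shift and turn from the pose commanded when the call began, turning the shorter way round; what a row does not reach only later rows make up. A row lasts 1/10 s, in which the tool goes at most 50 mm and 8.59 degrees, less where a joint would pass 70% of its speed; a pose out of reach is approached as far as the arm can. A call with a number of a shift or a turn outside -1 to 1 is refused whole. A call with a gripper value outside its range is refused whole. The fingers move at their own pace and stop on an object; "newtons" is the grip in N (left out, the last holds). Time passes only in rows, so rows that repeat a pose let the fingers close. It gives the time, the measured TCP pose, the force, the opening and the grip force at its end, in the units of the state.
- bot.read_state(): the state, without advancing time (a new reading comes with each control period).
- bot.read_camera(name): name is "scene" or "top" or "wrist"; returns the picture (480x640x3 uint8, red, green, blue); there is no depth.
- bot.camera_info(name): a dict with "vertical_fov" (degrees; the focal length in pixels is half the picture's height over the tangent of half this angle, whatever the lens; pixels are square), "cx", "cy" (the principal point, pixels), "R" (3x3) and "t" (3): a world point X has camera coordinates R X + t. Camera axes: x right, y down, z forward; pixel columns grow to the right and rows downward; lengths in m; the calibration is good to about 2 mm. A picture is of the moment at which its call begins: read the wrist's pose just before it. camera_info takes no time and is no camera call; for the wrist camera it gives the pose at the moment of the call.
- bot.finish_job(): hands the job in; it is judged then, once.
Trained networks look in the newest picture that a camera, given by its name, has taken for a name from the list of things; names that differ only in an ending like _2 or _b are one class to them, and where a whole thing is asked for, a point or a joint stands for the part that bears it (a point fixed in the world has none). Each returns a list of dicts, best first, with "score" (0 to 1); they miss things now and then, are a little off and sometimes report something else, mostly with a low value. They report only what shows in the picture. A call takes as long as a camera call.
- bot.recognise(target, camera): "box" ([left, top, right, bottom] as shares, 0 to 1, of the picture: columns of its width, rows of its height, round what is visible of it).
- bot.trace(target, camera): "mask" (480x640 bool, what is visible of it) and "box" ([left, top, right, bottom] as shares, 0 to 1, of the picture: columns of its width, rows of its height, round what is visible of it).
- bot.mark_of(target, camera): "at" ([row, column] as shares, 0 to 1, of the picture: columns of its width, rows of its height: a listed point, or the origin of a listed thing).
The state is a dict: "time": time; "q": joint angles; "joint_vel": joint speeds; "joint_torque": joint torques, N m; "tool_pos": TCP position; "tcp_rot": TCP orientation; "wrist_force": force on the tool from outside, world axes, zero at the start; "torque": the same for the moment, N m; "width": opening from 0.0 (shut) to 1.0 (fully open); "grip_force": force on a finger pad.
Only numpy, scipy, OpenCV 4.12 (cv2) and the standard library are available. Lean on these libraries where they do the work, as an engineer would, in place of code of your own. Each camera call takes 0.05 s, during which the arm holds its last target. There are 200 camera calls.

TASK

A battery lies loaded in the open bay of the tester on the repair bench. First shut the bay's lid over it, pressing its front edge down until the catch snaps and the lid is flat shut, without slamming or forcing it. Then turn the selector dial clockwise, click by click, to the position marked by the long bar (all other positions have round dots) so that it rests in that click, and leave the other things on the bench where they are.

Things in the scene. Friction and masses are not known exactly. Their poses are not given: they have to be found in the camera images.
- tester: White desktop battery tester, fixed to the bench, 200 x 300 x 90 mm (x, y, z). Origin: centre of its underside; its front is own -x (it faces away to the robot's right). Left half (y +1 to +150): low front z 26 mm, then a black panel slopes up from x -50 to z 90 at x +60, flat top to x +100. Right half (y -145 to -15, x -100 to +20): open battery bay, rim z 55, wall 5, inner floor z 38.
- panel_center (a point): Centre of the sloped panel's face, where the dial's axis meets it: tester's own (+5, +75.5, 57.8) mm. Its z points out of the panel, 30 degrees from vertical towards the tester's front; its x points uphill along the panel; its y to the left. Does not turn with the dial.
- dial_grip (a point): Selector dial, a grey bar knob on the panel: bar 44 long, 14 wide, flat sides, top 43 mm above the panel; under it a skirt 46 mm across, its top 11 mm above the panel. This point: on the axis, 35 mm above the panel, the height to grip. z: out along the axis; x: along the bar to the pointer end (white line on top, white nose on skirt); y: across the flats. Turns with the dial.
- dial (a joint): Dial angle, rad, growing clockwise as seen looking at the panel. Nine clicks 0.5236 apart, 0 to 4.19; stops 0.08 beyond. The long bar is the seventh: 3.1416. At 0 the pointer is 120 degrees anticlockwise from uphill. Starts in the second to fourth click. The detent resists, and pulls to the nearest click, with up to 0.06 N m: let go between clicks it falls into the nearer one.
- mark (a point): Middle of the long white bar mark, 20 x 5 mm, lying radially on the panel 48 mm from the dial's axis: the position to set. The eight other positions have round white dots, 6 mm wide, 41 mm from the axis. The pointer points at it when the dial joint reads 3.1416.
- lid (a joint): Lid angle, rad: 0 flat shut, growing as it opens upward. Starts at 0.9 to 1.3. The stiff hinge (0.13 N m) keeps it where it is left. From about 0.1 rad down, a nose under its front edge meets a sprung ball in the bay's front: about 10 N down near the front edge pushes it past; below 0.04 rad it snaps and stays shut. Not snapped, it stays above 0.04.
- lid_hinge (a point): Middle of the lid's hinge line on the bay's rear rim: tester's own (+20, -80, 55.5) mm. Axes turn with the lid: y along the hinge, -x towards the lid's front edge, z out of its outer (upper) face. Lid: grey, 134 mm from hinge to front edge, 130 wide, outer face at z +6 mm; on it a rib 50 wide, 10 thick, 14 high, at 60 mm from the hinge.
- lid_edge (a point): Point to press: on the lid's outer face, mid-width, 120 mm from the hinge, 14 mm behind the front edge. Axes as lid_hinge. When shut it lies 61.5 mm above the bench.
- battery: Flat black battery pack, 85 x 55 x 7 mm, lying loose on the bay's floor; it stays there. Origin: centre of its underside.
- phone: Phone lying flat, 146 x 71 x 8 mm, a bystander, in front of the tester. Origin: centre of its underside, x along its length.
- driver: Screwdriver lying along its own x, a bystander, behind the tester.
- tape: Roll of tape lying flat, 84 mm across, 18 mm high, a bystander, in front of the tester. Origin: centre of its underside.

How it is judged:
By the outcome, as a careful person would: the job done as asked, in the order asked, and still so for the second after the job is handed in, with the robot touching nothing.
It also fails if it takes over 67 s, if anything falls off the work surface, if the arm or the gripper's body presses on something with over 40 N, if the wrist force passes 120 N, or if a joint passes its speed limit or range.

## Working session

There is one attempt and no reset: what is moved stays moved. The work goes in short steps, Python scripts to look and compute and a tool call to move; the robot and the scene stay as the last step left them, time stands still between calls to the robot, and variables do not carry over. Pictures are saved under pics/ and viewed, at most 10 in all, crops included, and the job is handed in when it is done.

Besides the shell and the picture viewer there is one more tool, called after ">>>" as name(argument=value, ...) on one line, values as JSON. servo_tool: Moves the arm, as the interface text tells. Shifts and turns lie within -1 to 1; 1 stands for 0.15 m of shift or 180 degrees of turn. Its arguments: {"type":"object","properties":{"series":{"type":"array","items":{"type":"array","items":{"type":"number"}}},"newtons":{"type":"number"}},"required":["series"]}

```bash
mkdir -p pics; ls; python3 - <<'E'
from workcell import bot
import cv2,numpy as np
s=bot.read_state();print(s['time'],s['tool_pos'],s['tcp_rot'],s['wrist_force'])
ims=[]
for c in("scene","top"):
    im=bot.read_camera(c);cv2.imwrite(f"pics/{c}0.png",im[:,:,::-1])
    i=bot.camera_info(c);print(c,i)
    for n in("tester","panel_center","dial_grip","mark","lid_hinge","lid_edge","battery","phone","tape","driver"):
        r=bot.mark_of(n,c);print(n,[(round(a['score'],2),round(a['at'][1]*640,1),round(a['at'][0]*480,1)) for a in r[:2]])
E
```

```text
pics
0.0 [0.23923115 0.63038939 0.22993597] [-0.56664352 -3.08952574  0.00349207] [-0.11659661  0.22382091 -1.01353498]
scene {'vertical_fov': 47.206450833664455, 'cx': 319.6667496185692, 'cy': 236.1400328958505, 'R': array([[-0.02074008,  0.99959262, -0.01960718],
       [ 0.51543257, -0.00611393, -0.85690833],
       [-0.85667912, -0.02787852, -0.51509579]]), 't': array([ 0.03640997, -0.248314  ,  1.38794928])}
tester [(0.95, 353.3, 252.2)]
panel_center [(0.57, 333.2, 203.0)]
dial_grip [(0.72, 320.7, 191.2)]
mark [(0.89, 354.8, 203.0), (0.57, 351.5, 251.4)]
lid_hinge [(0.93, 395.4, 243.3)]
lid_edge [(0.89, 355.4, 195.8)]
battery [(0.78, 350.7, 261.6)]
phone []
tape [(0.88, 306.5, 329.1), (0.6, 356.8, 198.5)]
driver [(0.94, 455.2, 234.8)]
top {'vertical_fov': 54.21806697445382, 'cx': 323.61060017346745, 'cy': 241.89073323146874, 'R': array([[ 0.00866795, -0.99993616, -0.00724839],
       [-0.98396673, -0.00723774, -0.17820518],
       [ 0.17814134,  0.00867685, -0.98396665]]), 't': array([-0.00973575,  0.63039483,  0.75321482])}
tester [(0.95, 309.1, 299.1), (0.18, 300.2, 231.2)]
panel_center [(0.95, 326.4, 336.3)]
dial_grip [(0.8, 332.8, 330.2)]
mark [(0.7, 301.7, 321.7)]
lid_hinge [(0.8, 270.5, 263.2), (0.74, 301.6, 232.0)]
lid_edge [(0.74, 302.1, 229.8)]
battery []
phone [(0.72, 407.8, 257.7)]
tape [(0.66, 332.3, 331.7), (0.6, 342.9, 191.9)]
driver [(0.7, 203.9, 324.0)]
```

View pics/scene0.png

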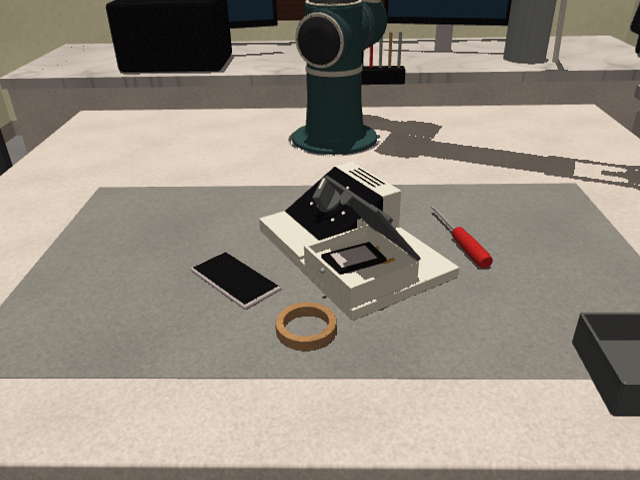

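View pics/top0.png

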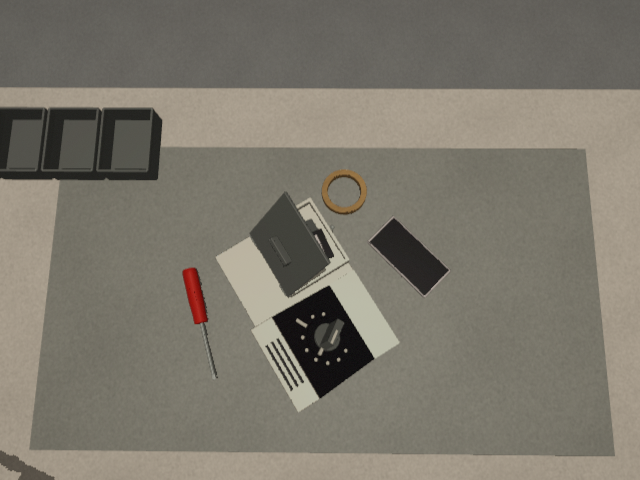

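```bash
cat > h.py <<'E'
import numpy as np
from scipy.spatial.transform import Rotation as R
from scipy.optimize import least_squares
def f(info): return 240/np.tan(np.radians(info['vertical_fov'])/2)
def proj(info,X):
    c=info['R']@np.asarray(X)+info['t'];k=f(info);return np.array([info['cx']+k*c[0]/c[2],info['cy']+k*c[1]/c[2]])
def T2W(p,v): # p=(x,y,yaw), v tester own mm
    return R.from_euler('z',p[2]).apply(np.asarray(v,float)/1000)+[p[0],p[1],0]
PR=np.array([[.866,0,-.5],[0,1,0],[.5,0,.866]]) # panel axes as columns
PC=np.array([5,75.5,57.8])
def panel(v): return PC+PR@np.asarray(v,float)
def lidpt(a,v): # v in lid frame mm ; opening raises -x
    c,s=np.cos(a),np.sin(a); x,y,z=v
    return np.array([20,-80,55.5])+[c*x+s*z,y,-s*x+c*z]
M=panel([24,-48*.866,0])
E
cat > fit.py <<'E'
from h import *
from workcell import bot
I={c:bot.camera_info(c) for c in("scene","top")}
pts=[("scene",(353.3,252.2),lambda a:[0,0,0]),("scene",(333.2,203),lambda a:PC),("scene",(320.7,191.2),lambda a:panel([0,0,35])),
("scene",(395.4,243.3),lambda a:lidpt(a,[0,0,0])),("scene",(355.4,195.8),lambda a:lidpt(a,[-120,0,6])),
("top",(309.1,299.1),lambda a:[0,0,0]),("top",(326.4,336.3),lambda a:PC),("top",(332.8,330.2),lambda a:panel([0,0,35])),("top",(301.7,321.7),lambda a:M),
("top",(270.5,263.2),lambda a:lidpt(a,[0,0,0])),("top",(302.1,229.8),lambda a:lidpt(a,[-120,0,6])),
("top",(298,411),lambda a:[100,150,90]),("top",(399,343),lambda a:[-100,150,26]),
("top",(286,192),lambda a:lidpt(a,[-134,-65,6])),("top",(329,265),lambda a:lidpt(a,[-134,65,6]))]
res=lambda p:np.concatenate([proj(I[c],T2W(p,g(p[3])))-uv for c,uv,g in pts])
best=min((least_squares(res,[.6,0,y,1.1],loss='soft_l1',f_scale=2) for y in np.arange(0,6.3,1)),key=lambda r:r.cost)
p=best.x;print(p,best.cost);print(res(p).reshape(-1,2).round(1).tolist())
np.save('p.npy',p)
for n,v in dict(edge=lidpt(p[3],[-120,0,6]),edgeshut=lidpt(0,[-120,0,6]),hinge=lidpt(0,[0,0,0]),pc=PC,grip=panel([0,0,35])).items():print(n,T2W(p,v).round(4))
E
python3 fit.py
```

```text
[0.53609636 0.0276193  2.12344668 0.91086037] 27.359959639628805
[[-2.3, 0.4], [-3.3, 1.0], [0.2, -0.4], [-4.8, -0.9], [-1.2, 0.4], [-3.6, -0.5], [-1.8, 0.9], [1.1, 1.6], [-1.0, 0.2], [-0.2, -0.5], [-0.4, 1.0], [-1.0, 0.7], [0.2, -0.7], [-1.7, -1.3], [-0.4, -1.9]]
edge [0.6298 0.0281 0.154 ]
edgeshut [ 0.6567 -0.0155  0.0615]
hinge [0.5937 0.0866 0.0555]
pc [ 0.4692 -0.0078  0.0578]
grip [ 0.4784 -0.0227  0.0881]
```

```bash
cat >> h.py <<'E'
def tester_R(p): return R.from_euler('z',p[2])
def rows(pos0,R0,targets):
    out=[]
    for P,Rt in targets:
        out.append(np.r_[(np.asarray(P)-pos0)/.15,(Rt*R0.inv()).as_rotvec()/np.pi].round(3).tolist())
    return out
def toolR(p,ydir,back): # ydir & back(-z) in tester frame
    z=-np.asarray(back,float);z/=np.linalg.norm(z);y=np.asarray(ydir,float);y=y-z*(y@z);y/=np.linalg.norm(y)
    return tester_R(p)*R.from_matrix(np.c_[np.cross(y,z),y,z])
def lidpose(p,a,tilt,d,off=0):
    b=np.array([np.sin(tilt),0,np.cos(tilt)])
    return T2W(p,lidpt(a,[-d,0,6])+b*off),b
E
python3 - <<'E'
from h import *
from workcell import bot
p=np.load('p.npy');s=bot.read_state();P0=s['tool_pos'];R0=R.from_rotvec(s['tcp_rot']);print(R0.as_matrix().round(2).tolist())
P,b=lidpose(p,p[3],.64,112,50);print(P)
for sg in(1,-1):
    Rt=toolR(p,[0,sg,0],b);print(sg,rows(P0,R0,[(P,Rt)]),np.degrees((Rt*R0.inv()).magnitude()))
E
```

```text
[[-0.93, 0.35, 0.0], [0.35, 0.93, -0.0], [-0.0, -0.0, -1.0]]
[0.6115698  0.05764497 0.18776671]
1 [[2.48, -3.823, -0.29, -0.204, 0.169, 0.757]] 144.42360424510954
-1 [[2.48, -3.823, -0.29, -0.132, -0.16, -0.201]] 52.014086510683114
```

>>> servo_tool(series=[[0.3,-0.5,0.1,0,0,0,1],[0.62,-0.95,0.1,0,0,0,1],[0.62,-0.95,0.1,0,0,0,1],[0.62,-0.95,0.1,0,0,0,1]], newtons=40)

```text
time: 1.5
tool_pos: [0.3344, 0.4855, 0.2468]
tcp_rot: [0.57, 3.088, -0.001]
wrist_force: [0.4, 1.0, -0.0]
width: 0.331
grip_force: 0.0
```

>>> servo_tool(series=[[0.3,-0.5,0,0,0,0,1],[0.62,-0.95,0,0,0,0,1],[0.62,-0.95,0,0,0,0,1],[0.62,-0.95,0,0,0,0,1]])

```text
time: 1.9
tool_pos: [0.4274, 0.3427, 0.2466]
tcp_rot: [0.571, 3.088, -0.001]
wrist_force: [-0.5, 1.3, 1.0]
width: 0.003
grip_force: 0.0
```

>>> servo_tool(series=[[0.62,-0.95,0,-0.066,-0.08,-0.1,1],[0.62,-0.95,0,-0.066,-0.08,-0.1,1],[0.62,-0.95,0,-0.066,-0.08,-0.1,1],[0.62,-0.95,0,-0.066,-0.08,-0.1,1],[0.62,-0.95,0,-0.066,-0.08,-0.1,1]])

```text
time: 2.4
tool_pos: [0.519, 0.2018, 0.2461]
tcp_rot: [0.953, 2.685, -0.228]
wrist_force: [-0.4, -0.3, 0.8]
width: -0.003
grip_force: 0.0
```

>>> servo_tool(series=[[0.5,-0.7,0,-0.066,-0.08,-0.1,1],[0.5,-0.7,0,-0.066,-0.08,-0.1,1],[0.5,-0.7,0,-0.066,-0.08,-0.1,1],[0.5,-0.7,0,-0.066,-0.08,-0.1,1],[0.5,-0.7,0,-0.066,-0.08,-0.1,1]])

```text
time: 2.9
tool_pos: [0.5929, 0.0996, 0.2454]
tcp_rot: [1.237, 2.235, -0.412]
wrist_force: [0.6, 0.0, 0.2]
width: -0.001
grip_force: 0.0
```

```bash
python3 - <<'E'
from h import *
from workcell import bot
import cv2
p=np.load('p.npy');s=bot.read_state();P0=s['tool_pos'];R0=R.from_rotvec(s['tcp_rot']);print(P0,s['q'].round(2) if hasattr(s['q'],'round') else s['q'])
i=bot.camera_info('wrist');im=bot.read_camera('wrist');cv2.imwrite('pics/w1.png',im[:,:,::-1])
for n,v in dict(lid_edge=lidpt(p[3],[-120,0,6]),lid_hinge=lidpt(0,[0,0,0]),panel_center=PC,dial_grip=panel([0,0,35]),mark=M).items():
    print(n,proj(i,T2W(p,v)).round(1),[(round(a['score'],2),round(a['at'][1]*640,1),round(a['at'][0]*480,1)) for a in bot.mark_of(n,'wrist')[:2]])
for y in(-65,65):print(proj(i,T2W(p,lidpt(p[3],[-134,y,6]))))
P,b=lidpose(p,p[3],.64,112,20);T=[(P,toolR(p,[0,-1,0],b))]
print(rows(P0,R0,T))
E
```

```text
[0.59292168 0.09963028 0.24542572] [ 0.47  0.08  1.92 -0.7   1.18  0.2 ]
lid_edge [313.5 248.1] [(0.71, 314.4, 247.6)]
lid_hinge [314.3  98.3] [(0.92, 316.4, 98.8)]
panel_center [127.6 115.3] [(0.8, 123.9, 112.9)]
dial_grip [125.2 156.1] [(0.77, 124.9, 155.6)]
mark [164.9 101.1] [(0.77, 162.8, 100.7)]
[394.53420387 265.94542835]
[232.18126334 265.10390149]
[[0.187, -0.382, -0.545, -0.0, -0.001, -0.002]]
```

View pics/w1.png

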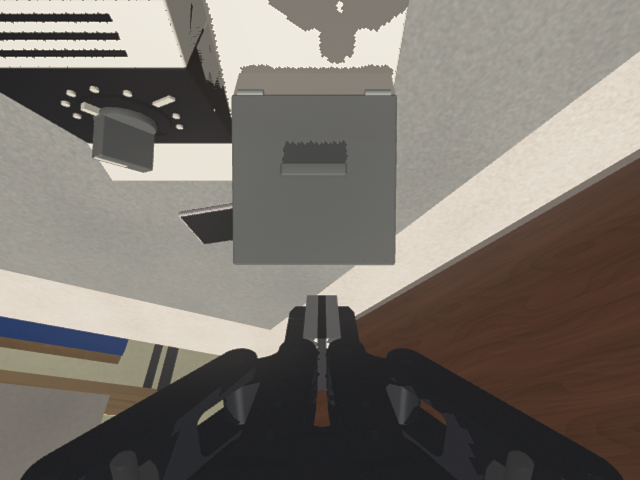

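```bash
python3 - <<'E'
from h import *
p=np.load('p.npy')
P0,b=lidpose(p,p[3],.64,112,20);R0=toolR(p,[0,-1,0],b)
A=np.r_[np.linspace(.95,.14,20)]
T=[]
for a in A:
    q,b=lidpose(p,a,.7*a,112+6*(.95-a)/.8);T.append((q,toolR(p,[0,-1,0],b)))
for r in rows(P0,R0,T):print(r)
E
```

```text
[0.029, -0.047, -0.091, -0.007, -0.004, 0.0]
[0.044, -0.071, -0.107, 0.001, 0.001, 0.0]
[0.058, -0.094, -0.124, 0.009, 0.006, 0.0]
[0.072, -0.116, -0.142, 0.017, 0.011, 0.0]
[0.085, -0.138, -0.162, 0.026, 0.016, 0.0]
[0.098, -0.16, -0.183, 0.034, 0.021, 0.0]
[0.111, -0.18, -0.205, 0.042, 0.026, 0.0]
[0.123, -0.2, -0.228, 0.05, 0.031, 0.0]
[0.135, -0.219, -0.252, 0.058, 0.036, 0.0]
[0.146, -0.237, -0.277, 0.066, 0.041, -0.0]
[0.157, -0.254, -0.303, 0.074, 0.046, 0.0]
[0.167, -0.27, -0.33, 0.082, 0.051, 0.0]
[0.176, -0.286, -0.357, 0.09, 0.056, 0.0]
[0.185, -0.3, -0.386, 0.098, 0.061, 0.0]
[0.193, -0.313, -0.415, 0.106, 0.066, 0.0]
[0.201, -0.326, -0.445, 0.115, 0.071, 0.0]
[0.208, -0.337, -0.476, 0.123, 0.076, 0.0]
[0.214, -0.347, -0.507, 0.131, 0.081, 0.0]
[0.22, -0.356, -0.539, 0.139, 0.086, 0.0]
[0.224, -0.364, -0.572, 0.147, 0.091, 0.0]
```

>>> servo_tool(series=[[0.06,-0.12,-0.18,0,0,0,1],[0.12,-0.25,-0.36,0,0,0,1],[0.187,-0.382,-0.545,0,-0.001,-0.002,1],[0.187,-0.382,-0.545,0,-0.001,-0.002,1]])

```text
time: 3.6
tool_pos: [0.6189, 0.0387, 0.1602]
tcp_rot: [1.248, 2.228, -0.421]
wrist_force: [-0.6, -0.6, -0.6]
width: 0.001
grip_force: 0.0
```

```bash
python3 - <<'E'
from h import *
from workcell import bot
s=bot.read_state();P0=s['tool_pos'];R0=R.from_rotvec(s['tcp_rot']);print(P0)
p=np.load('p.npy')
A=np.r_[np.linspace(.92,.14,20)]
T=[]
for a in A:
    q,b=lidpose(p,a,.7*a,112+6*(.95-a)/.8);T.append((q,toolR(p,[0,-1,0],b)))
for r in rows(P0,R0,T):print(r)
E
```

```text
[0.61891741 0.0386712  0.16020681]
[0.053, -0.039, -0.079, -0.0, -0.002, 0.002]
[0.067, -0.061, -0.095, 0.008, 0.003, 0.002]
[0.08, -0.083, -0.112, 0.015, 0.007, 0.001]
[0.094, -0.105, -0.131, 0.023, 0.012, 0.001]
[0.106, -0.125, -0.15, 0.031, 0.017, 0.001]
[0.119, -0.145, -0.171, 0.039, 0.022, 0.001]
[0.131, -0.165, -0.192, 0.047, 0.027, 0.001]
[0.142, -0.184, -0.215, 0.054, 0.031, 0.001]
[0.153, -0.201, -0.238, 0.062, 0.036, 0.001]
[0.164, -0.219, -0.263, 0.07, 0.041, 0.001]
[0.174, -0.235, -0.288, 0.078, 0.046, 0.001]
[0.183, -0.25, -0.314, 0.086, 0.05, 0.001]
[0.192, -0.265, -0.341, 0.093, 0.055, 0.001]
[0.201, -0.278, -0.369, 0.101, 0.06, 0.001]
[0.208, -0.291, -0.397, 0.109, 0.065, 0.001]
[0.216, -0.303, -0.427, 0.117, 0.07, 0.001]
[0.222, -0.313, -0.456, 0.125, 0.074, 0.001]
[0.228, -0.323, -0.487, 0.132, 0.079, 0.001]
[0.233, -0.331, -0.517, 0.14, 0.084, 0.001]
[0.238, -0.339, -0.549, 0.148, 0.089, 0.001]
```

>>> servo_tool(series=[[0.027,-0.02,-0.04,0,-0.001,0.001,1],[0.053,-0.039,-0.079,0,-0.002,0.002,1],[0.067,-0.061,-0.095,0.008,0.003,0.002,1],[0.08,-0.083,-0.112,0.015,0.007,0.001,1],[0.094,-0.105,-0.131,0.023,0.012,0.001,1],[0.106,-0.125,-0.15,0.031,0.017,0.001,1],[0.119,-0.145,-0.171,0.039,0.022,0.001,1],[0.131,-0.165,-0.192,0.047,0.027,0.001,1],[0.142,-0.184,-0.215,0.054,0.031,0.001,1],[0.153,-0.201,-0.238,0.062,0.036,0.001,1],[0.164,-0.219,-0.263,0.07,0.041,0.001,1],[0.174,-0.235,-0.288,0.078,0.046,0.001,1],[0.183,-0.25,-0.314,0.086,0.05,0.001,1],[0.192,-0.265,-0.341,0.093,0.055,0.001,1],[0.201,-0.278,-0.369,0.101,0.06,0.001,1],[0.208,-0.291,-0.397,0.109,0.065,0.001,1],[0.216,-0.303,-0.427,0.117,0.07,0.001,1],[0.222,-0.313,-0.456,0.125,0.074,0.001,1],[0.228,-0.323,-0.487,0.132,0.079,0.001,1],[0.228,-0.323,-0.487,0.132,0.079,0.001,1]])

```text
time: 5.6
tool_pos: [0.657, -0.0074, 0.0924]
tcp_rot: [1.463, 2.614, -0.105]
wrist_force: [0.1, -0.2, -0.0]
width: 0.004
grip_force: 0.0
```

```bash
python3 - <<'E'
from h import *
from workcell import bot
s=bot.read_state();P0=s['tool_pos'];R0=R.from_rotvec(s['tcp_rot']);print(P0,s['wrist_force'])
p=np.load('p.npy')
T=[]
for a in [.19,.15,.12,.1,.08,.06,.04,.02,0,-.01,-.02]:
    q,b=lidpose(p,a,.7*a,117);T.append((q,toolR(p,[0,-1,0],b)))
for r in rows(P0,R0,T):print(r)
E
```

```text
[ 0.65704017 -0.00735154  0.09239307] [ 0.09739051 -0.23250432 -0.02969142]
[-0.024, -0.019, -0.059, 0.006, 0.007, 0.0]
[-0.021, -0.025, -0.09, 0.013, 0.012, 0.001]
[-0.018, -0.028, -0.113, 0.019, 0.015, 0.001]
[-0.017, -0.031, -0.128, 0.023, 0.017, 0.001]
[-0.016, -0.032, -0.144, 0.027, 0.02, 0.001]
[-0.015, -0.034, -0.159, 0.03, 0.022, 0.001]
[-0.014, -0.035, -0.175, 0.034, 0.024, 0.001]
[-0.013, -0.036, -0.19, 0.038, 0.027, 0.001]
[-0.013, -0.037, -0.206, 0.042, 0.029, 0.001]
[-0.013, -0.038, -0.214, 0.044, 0.03, 0.001]
[-0.013, -0.038, -0.222, 0.046, 0.031, 0.001]
```

>>> servo_tool(series=[[0,0,0,0,0,0,1],[0,0,0,0,0,0,1]])

```text
time: 5.8
tool_pos: [0.6562, -0.0067, 0.0922]
tcp_rot: [1.462, 2.615, -0.106]
wrist_force: [0.1, -0.9, -0.5]
width: -0.002
grip_force: 0.0
```

```bash
python3 - <<'E'
from h import *
from workcell import bot
import cv2
im=bot.read_camera('scene');cv2.imwrite('pics/s2.png',cv2.resize(im[140:340,220:480,::-1],None,fx=2.5,fy=2.5))
s=bot.read_state();print(s['tool_pos'],s['wrist_force'])
p=np.load('p.npy');i=bot.camera_info('scene')
for a in(.9,.3,.2,0):print(a,[((proj(i,T2W(p,lidpt(a,[-134,y,6])))-[220,140])*2.5).round() for y in(-65,65)])
E
```

```text
[ 0.65601455 -0.00670411  0.09205117] [ 0.35413713 -0.66173374 -0.30427217]
0.9 [array([390., 176.]), array([261.,  87.])]
0.3 [array([312., 305.]), array([194., 202.])]
0.2 [array([305., 327.]), array([189., 223.])]
0 [array([299., 370.]), array([185., 262.])]
```

View pics/s2.png

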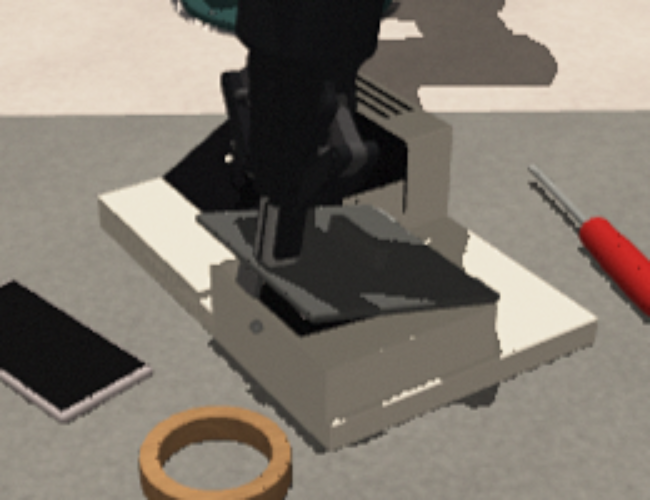

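>>> servo_tool(series=[[-0.008,-0.012,-0.03,0.003,0.003,0,1],[-0.016,-0.02,-0.06,0.006,0.007,0,1],[-0.014,-0.027,-0.09,0.013,0.012,0.001,1],[-0.012,-0.032,-0.11,0.019,0.015,0.001,1],[-0.01,-0.035,-0.125,0.023,0.017,0.001,1],[-0.01,-0.035,-0.125,0.023,0.017,0.001,1]])

```text
time: 6.45
tool_pos: [0.6541, -0.0131, 0.0721]
tcp_rot: [1.501, 2.691, -0.052]
wrist_force: [-0.1, -0.9, 0.6]
width: -0.001
grip_force: 0.0
```

```bash
cat > nx.py <<'E'
from h import *
from workcell import bot
s=bot.read_state();P0=s['tool_pos'];R0=R.from_rotvec(s['tcp_rot']);print(P0,s['wrist_force'])
p=np.load('p.npy')
T=[]
for a in [.1,.08,.06,.04,.02,0,-.01,-.02]:
    q,b=lidpose(p,a,.7*a,119);T.append((q,toolR(p,[0,-1,0],b)))
for r in rows(P0,R0,T):print(r)
E
python3 nx.py
```

```text
[ 0.65414898 -0.01311113  0.07208761] [-0.11581148 -0.90109367  0.55384389]
[0.009, -0.003, 0.008, -0.0, -0.0, -0.0]
[0.01, -0.005, -0.007, 0.004, 0.002, -0.0]
[0.011, -0.007, -0.023, 0.007, 0.004, -0.0]
[0.012, -0.008, -0.039, 0.011, 0.007, -0.0]
[0.013, -0.009, -0.055, 0.015, 0.009, -0.0]
[0.013, -0.01, -0.071, 0.019, 0.011, -0.0]
[0.014, -0.011, -0.079, 0.021, 0.012, -0.0]
[0.014, -0.011, -0.086, 0.022, 0.014, -0.0]
```

>>> servo_tool(series=[[0.005,-0.003,-0.008,0.004,0.002,0,1],[0.01,-0.005,-0.015,0.006,0.004,0,1],[0.011,-0.007,-0.023,0.008,0.005,0,1],[0.012,-0.008,-0.031,0.01,0.006,0,1],[0.012,-0.008,-0.039,0.011,0.007,0,1],[0.012,-0.008,-0.039,0.011,0.007,0,1]])

```text
time: 7.05
tool_pos: [0.656, -0.0134, 0.0681]
tcp_rot: [1.517, 2.723, -0.022]
wrist_force: [-2.6, 1.2, 4.1]
width: -0.004
grip_force: 1.9
```

```bash
python3 nx.py
```

```text
[ 0.65603068 -0.01341268  0.06806494] [-2.58095714  1.19551174  4.08106901]
[-0.003, -0.001, 0.035, -0.011, -0.007, -0.0]
[-0.002, -0.003, 0.02, -0.008, -0.005, -0.0]
[-0.001, -0.005, 0.004, -0.004, -0.003, -0.0]
[-0.0, -0.006, -0.012, 0.0, -0.0, -0.0]
[0.0, -0.007, -0.028, 0.004, 0.002, -0.0]
[0.001, -0.008, -0.044, 0.008, 0.004, -0.0]
[0.001, -0.009, -0.052, 0.01, 0.006, -0.0]
[0.001, -0.009, -0.06, 0.011, 0.007, -0.0]
```

Contact with the ball (4 N). Continue slowly.

>>> servo_tool(series=[[0,-0.002,-0.007,0.001,0,0,1],[0,-0.003,-0.014,0.002,0.001,0,1],[0,-0.004,-0.021,0.003,0.002,0,1],[0,-0.005,-0.028,0.004,0.002,0,1],[0,-0.005,-0.028,0.004,0.002,0,1]])

```text
time: 7.55
tool_pos: [0.6561, -0.0146, 0.0622]
tcp_rot: [1.523, 2.733, -0.01]
wrist_force: [0.4, 0.9, -0.7]
width: 0.002
grip_force: 0.0
```

```bash
python3 nx.py
```

```text
[ 0.65611698 -0.01458135  0.06223821] [ 0.4338893   0.91343819 -0.74313034]
[-0.004, 0.006, 0.074, -0.015, -0.009, -0.0]
[-0.003, 0.004, 0.058, -0.011, -0.007, -0.0]
[-0.002, 0.003, 0.043, -0.008, -0.004, -0.0]
[-0.001, 0.001, 0.027, -0.004, -0.002, -0.0]
[-0.0, 0.0, 0.011, 0.0, 0.0, -0.0]
[0.0, -0.0, -0.005, 0.004, 0.003, -0.0]
[0.0, -0.001, -0.013, 0.006, 0.004, -0.0]
[0.001, -0.001, -0.021, 0.008, 0.005, -0.0]
```

>>> servo_tool(series=[[0,0,-0.006,0.002,0.001,0,1],[0,0,-0.012,0.004,0.002,0,1],[0,0,-0.018,0.004,0.003,0,1],[0,0,-0.018,0.004,0.003,0,1]])

```text
time: 7.95
tool_pos: [0.6561, -0.0143, 0.0612]
tcp_rot: [-1.528, -2.742, -0.0]
wrist_force: [-4.3, 0.5, 7.7]
width: -0.001
grip_force: 4.0
```

```bash
cat >> h.py <<'E'
def dirp(th): # th ccw from uphill, panel frame
    return np.array([np.cos(th),np.sin(th),0])
E
python3 - <<'E'
from h import *
from workcell import bot
p=np.load('p.npy');i=bot.camera_info('top')
for k in range(1,4):
    d=dirp(np.radians(120-30*k));print(k,'nose',proj(i,T2W(p,panel(d*24+[0,0,8]))).round(),'line',[proj(i,T2W(p,panel(d*r+[0,0,43]))).round() for r in(5,22)])
s=bot.read_state();P0=s['tool_pos'];R0=R.from_rotvec(s['tcp_rot'])
print(R0.as_matrix().round(2).tolist(), s['q'])
for th in(30,60,90,-150,-120,-90):
    y=PR@dirp(np.radians(th+90));Rt=toolR(p,y,PR[:,2]);print(th,rows(P0,R0,[(T2W(p,panel([0,0,35+110])),Rt)]),np.degrees((Rt*R0.inv()).magnitude()))
E
```

```text
1 nose [334. 349.] line [array([338., 333.]), array([343., 343.])]
2 nose [328. 351.] line [array([336., 334.]), array([337., 344.])]
3 nose [321. 348.] line [array([335., 333.]), array([331., 342.])]
[[-0.53, 0.85, -0.0], [0.85, 0.53, 0.0], [0.0, -0.0, -1.0]] [-6.03822824e-02  3.77205735e-01  1.78939146e+00  1.37531062e-03
  9.76913095e-01 -6.15141645e-01]
30 [[-0.992, -0.368, 0.814, -0.065, 0.215, -0.809]] 151.0979165702218
60 [[-0.992, -0.368, 0.814, -0.007, 0.201, -0.649]] 122.28514342680317
90 [[-0.992, -0.368, 0.814, 0.042, 0.18, -0.488]] 93.87063255269116
-150 [[-0.992, -0.368, 0.814, 0.161, 0.048, 0.162]] 42.05676439117314
-120 [[-0.992, -0.368, 0.814, 0.174, 0.004, 0.325]] 66.34880004630695
-90 [[-0.992, -0.368, 0.814, 0.18, -0.043, 0.487]] 93.75335197238306
```

>>> servo_tool(series=[[0,0,0.15,0,0,0,1],[0,0,0.45,0,0,0,1],[0,0,0.75,0,0,0,1],[0,0,1,0,0,0,0.5],[0,0,1,0,0,0,0]])

```text
time: 8.45
tool_pos: [0.6607, -0.0148, 0.2182]
tcp_rot: [1.524, 2.735, 0.009]
wrist_force: [0.4, -0.5, 0.2]
width: 0.327
grip_force: 0.0
```

```bash
cat > g.py <<'E'
import sys
from h import *
from workcell import bot
p=np.load('p.npy')
s=bot.read_state();P0=s['tool_pos'];R0=R.from_rotvec(s['tcp_rot']);print(s['time'],P0,np.round(s['q'],2),s['wrist_force'])
th=float(sys.argv[1])
for h in map(float,sys.argv[2:]): # height of grasp point above grip
    Rt=toolR(p,PR@dirp(np.radians(th+90)),PR[:,2])
    print(h,rows(P0,R0,[(T2W(p,panel([0,0,35+h-19])),Rt)]))
E
python3 g.py -150 120
```

```text
8.45 [ 0.66067034 -0.01479073  0.21817442] [-0.06  0.24  1.66  0.    1.23 -0.61] [ 0.38633533 -0.50252697  0.21336147]
120.0 [[-1.038, -0.339, -0.284, 0.16, 0.052, 0.163]]
```

>>> servo_tool(series=[[-0.3,-0.1,0,0.16,0.052,0.163,0.3],[-0.6,-0.2,0,0.16,0.052,0.163,0.3],[-0.9,-0.3,-0.1,0.16,0.052,0.163,0.3],[-1,-0.34,-0.2,0.16,0.052,0.163,0.3],[-1,-0.34,-0.28,0.16,0.052,0.163,0.3],[-1,-0.34,-0.28,0.16,0.052,0.163,0.3],[-1,-0.34,-0.28,0.16,0.052,0.163,0.3]])

```text
time: 9.15
tool_pos: [0.5059, -0.0655, 0.1667]
tcp_rot: [-0.665, -2.63, -0.493]
wrist_force: [0.1, -0.0, -0.1]
width: 0.698
grip_force: 0.0
```

```bash
python3 - <<'E'
from h import *
from workcell import bot
import cv2
p=np.load('p.npy')
i=bot.camera_info('wrist');im=bot.read_camera('wrist');cv2.imwrite('pics/w2.png',im[:,:,::-1])
for n,v in dict(panel_center=PC,dial_grip=panel([0,0,35]),mark=M,lid_edge=lidpt(0,[-120,0,6]),lid_hinge=lidpt(0,[0,0,0])).items():
    print(n,proj(i,T2W(p,v)).round(1),[(round(a['score'],2),round(a['at'][1]*640,1),round(a['at'][0]*480,1)) for a in bot.mark_of(n,'wrist')[:2]])
for k in range(1,5):
    d=dirp(np.radians(120-30*k));print(k,'nose',proj(i,T2W(p,panel(d*24+[0,0,8]))).round(),'line',[proj(i,T2W(p,panel(d*r+[0,0,43]))).round() for r in(5,22)])
i=bot.camera_info('top');im=bot.read_camera('top')
cv2.imwrite('pics/t2.png',cv2.resize(im[180:420,190:420,::-1],None,fx=2.5,fy=2.5))
E
python3 g.py -150 50 0
```

```text
panel_center [324.8 230. ] [(0.84, 323.2, 228.8)]
dial_grip [324.7 242.9] [(0.64, 325.6, 241.1), (0.19, 384.3, 225.7)]
mark [384.4 229.9] []
lid_edge [439.8 438.7] [(0.55, 442.7, 435.3)]
lid_hinge [483.6 300.4] [(0.86, 485.5, 297.3)]
1 nose [298. 218.] line [array([318., 243.]), array([297., 231.])]
2 nose [309. 207.] line [array([321., 240.]), array([308., 219.])]
3 nose [325. 202.] line [array([325., 239.]), array([325., 215.])]
4 nose [340. 207.] line [array([328., 240.]), array([341., 219.])]
9.5 [ 0.50651772 -0.06493265  0.16918021] [-0.38  0.28  1.79  0.29  1.51 -1.54] [0.019593   0.08486483 0.42554816]
50.0 [[-0.133, 0.194, -0.361, 0.002, -0.002, -0.002]]
0.0 [[-0.221, 0.336, -0.65, 0.002, -0.002, -0.002]]
```

View pics/w2.png

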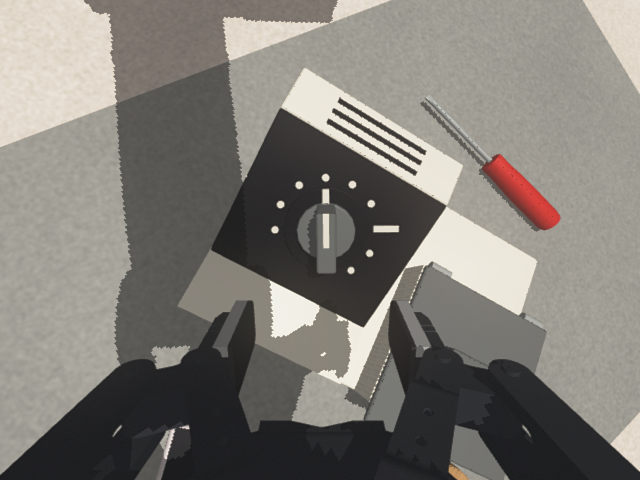

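>>> servo_tool(series=[[-0.07,0.1,-0.18,0.002,-0.002,-0.002,0.4],[-0.133,0.194,-0.361,0.002,-0.002,-0.002,0.4],[-0.133,0.194,-0.361,0.002,-0.002,-0.002,0.4],[-0.133,0.194,-0.361,0.002,-0.002,-0.002,0.4],[-0.133,0.194,-0.361,0.002,-0.002,-0.002,0.4]])

```text
time: 10.0
tool_pos: [0.4879, -0.037, 0.1155]
tcp_rot: [-0.668, -2.638, -0.506]
wrist_force: [1.6, -0.8, 0.5]
width: 0.598
grip_force: 0.0
```

```bash
python3 - <<'E'
from h import *
from workcell import bot
p=np.load('p.npy')
i=bot.camera_info('wrist');im=bot.read_camera('wrist')
for n,v in dict(panel_center=PC,dial_grip=panel([0,0,35]),mark=M).items():
    print(n,proj(i,T2W(p,v)).round(1),[(round(a['score'],2),round(a['at'][1]*640,1),round(a['at'][0]*480,1)) for a in bot.mark_of(n,'wrist')[:2]])
print(f(i))
E
python3 g.py -150 25 0
```

```text
panel_center [321.2 259.2] [(0.83, 317.9, 256.9)]
dial_grip [321.1 281.6] [(0.59, 325.3, 279.5)]
mark [395.9 259.1] [(0.72, 396.2, 258.3)]
349.2904186458393
10.2 [ 0.48744748 -0.03701871  0.1149489 ] [-0.35  0.29  1.9   0.32  1.39 -1.55] [-0.36979734  0.30635534 -0.04623098]
25.0 [[-0.05, 0.079, -0.144, 0.0, -0.0, 0.0]]
0.0 [[-0.094, 0.15, -0.289, 0.0, -0.0, 0.0]]
```

>>> servo_tool(series=[[-0.03,0.045,-0.08,0,0,0,0.4],[-0.05,0.079,-0.144,0,0,0,0.4],[-0.07,0.115,-0.216,0,0,0,0.4],[-0.09,0.145,-0.275,0,0,0,0.4],[-0.09,0.145,-0.275,0,0,0,0.4],[-0.09,0.145,-0.275,0,0,0,0.4]])

```text
time: 10.8
tool_pos: [0.4722, -0.0142, 0.0721]
tcp_rot: [-0.667, -2.634, -0.506]
wrist_force: [0.1, -0.5, 0.4]
width: 0.6
grip_force: 0.0
```

```bash
python3 g.py -150 0; python3 g.py -180 0;python3 - <<'E'
from h import *
p=np.load('p.npy');n=tester_R(p).apply(PR[:,2]);print(n)
for d in range(0,91,6):print(d,(-n*d/180).round(4).tolist())
E
```

```text
10.8 [ 0.47220044 -0.01420993  0.07214976] [-0.32  0.31  1.96  0.34  1.31 -1.56] [ 0.09464863 -0.545642    0.39937675]
0.0 [[0.008, -0.002, -0.003, -0.0, -0.001, 0.0]]
10.8 [ 0.47220044 -0.01420993  0.07214976] [-0.32  0.31  1.96  0.34  1.31 -1.56] [ 0.09464863 -0.545642    0.39937675]
0.0 [[0.008, -0.002, -0.003, -0.044, 0.069, -0.144]]
[ 0.26247244 -0.42556811  0.866     ]
0 [-0.0, 0.0, -0.0]
6 [-0.0087, 0.0142, -0.0289]
12 [-0.0175, 0.0284, -0.0577]
18 [-0.0262, 0.0426, -0.0866]
24 [-0.035, 0.0567, -0.1155]
30 [-0.0437, 0.0709, -0.1443]
36 [-0.0525, 0.0851, -0.1732]
42 [-0.0612, 0.0993, -0.2021]
48 [-0.07, 0.1135, -0.2309]
54 [-0.0787, 0.1277, -0.2598]
60 [-0.0875, 0.1419, -0.2887]
66 [-0.0962, 0.156, -0.3175]
72 [-0.105, 0.1702, -0.3464]
78 [-0.1137, 0.1844, -0.3753]
84 [-0.1225, 0.1986, -0.4041]
90 [-0.1312, 0.2128, -0.433]
```

Close on the bar gently and check.

>>> servo_tool(series=[[0.008,-0.002,-0.003,0,0,0,0.6],[0.008,-0.002,-0.003,0,0,0,0.8],[0.008,-0.002,-0.003,0,0,0,1],[0.008,-0.002,-0.003,0,0,0,1],[0.008,-0.002,-0.003,0,0,0,1],[0.008,-0.002,-0.003,0,0,0,1]], newtons=30)

```text
time: 11.4
tool_pos: [0.4746, -0.0152, 0.0726]
tcp_rot: [-0.668, -2.636, -0.506]
wrist_force: [0.6, -1.4, 3.2]
width: 0.156
grip_force: 32.9
```

>>> servo_tool(series=[[0,0,0,-0.0087,0.0142,-0.0289,1],[0,0,0,-0.0175,0.0284,-0.0577,1],[0,0,0,-0.0262,0.0426,-0.0866,1],[0,0,0,-0.035,0.0567,-0.1155,1],[0,0,0,-0.0437,0.0709,-0.1443,1],[0,0,0,-0.0437,0.0709,-0.1443,1],[0,0,0,-0.0437,0.0709,-0.1443,1]])

```text
time: 12.1
tool_pos: [0.474, -0.0157, 0.0725]
tcp_rot: [-1.295, -2.325, -0.347]
wrist_force: [-0.2, -5.9, 5.5]
width: 0.153
grip_force: 33.4
```

```bash
python3 g.py -180 0;python3 g.py -210 0
```

```text
12.1 [ 0.47400924 -0.01574046  0.07251068] [-0.32  0.31  1.96  0.34  1.31 -1.04] [-0.22768487 -5.90396769  5.50064018]
0.0 [[-0.004, 0.008, -0.006, -0.0, -0.0, -0.001]]
12.1 [ 0.47400924 -0.01574046  0.07251068] [-0.32  0.31  1.96  0.34  1.31 -1.04] [-0.22768487 -5.90396769  5.50064018]
0.0 [[-0.004, 0.008, -0.006, -0.044, 0.07, -0.145]]
```

>>> servo_tool(series=[[0,0,0,-0.0087,0.0142,-0.0289,1],[0,0,0,-0.0175,0.0284,-0.0577,1],[0,0,0,-0.0262,0.0426,-0.0866,1],[0,0,0,-0.035,0.0567,-0.1155,1],[0,0,0,-0.0437,0.0709,-0.1443,1],[0,0,0,-0.0437,0.0709,-0.1443,1],[0,0,0,-0.0437,0.0709,-0.1443,1]])

```text
time: 12.8
tool_pos: [0.4733, -0.016, 0.0726]
tcp_rot: [-1.828, -1.885, -0.171]
wrist_force: [-2.8, -8.0, 6.9]
width: 0.156
grip_force: 33.7
```

>>> servo_tool(series=[[0,0,0,-0.0087,0.0142,-0.0289,1],[0,0,0,-0.0175,0.0284,-0.0577,1],[0,0,0,-0.0262,0.0426,-0.0866,1],[0,0,0,-0.035,0.0567,-0.1155,1],[0,0,0,-0.0437,0.0709,-0.1443,1],[0,0,0,-0.0437,0.0709,-0.1443,1],[0,0,0,-0.0437,0.0709,-0.1443,1]])

```text
time: 13.5
tool_pos: [0.4725, -0.0159, 0.0729]
tcp_rot: [-2.244, -1.343, 0.012]
wrist_force: [-4.5, -6.9, 8.9]
width: 0.159
grip_force: 33.9
```

```bash
python3 g.py -240 0 40 120
```

```text
13.5 [ 0.47249963 -0.01590542  0.0728511 ] [-0.33  0.31  1.96  0.34  1.31  0.01] [-4.54083271 -6.86055336  8.89989284]
0.0 [[0.006, 0.009, -0.008, -0.001, -0.001, -0.001]]
40.0 [[0.076, -0.105, 0.223, -0.001, -0.001, -0.001]]
120.0 [[0.216, -0.332, 0.685, -0.001, -0.001, -0.001]]
```

Release in place, then back off along the axis.

>>> servo_tool(series=[[0,0,0,0,0,0,0.8],[0,0,0,0,0,0,0.6],[0,0,0,0,0,0,0.5],[0,0,0,0,0,0,0.5],[0.03,-0.05,0.1,0,0,0,0.5],[0.08,-0.12,0.25,0,0,0,0.5],[0.15,-0.23,0.46,0,0,0,0.5],[0.21,-0.33,0.68,0,0,0,0.5],[0.21,-0.33,0.68,0,0,0,0.5],[0.21,-0.33,0.68,0,0,0,0.5]])

```text
time: 14.5
tool_pos: [0.5061, -0.0647, 0.1747]
tcp_rot: [-2.249, -1.339, 0.006]
wrist_force: [-0.4, 1.2, -0.8]
width: 0.502
grip_force: 0.0
```

```bash
python3 - <<'E'
from h import *
from workcell import bot
import cv2
p=np.load('p.npy');s=bot.read_state();print(s['time'],s['tool_pos'],s['wrist_force'])
i=bot.camera_info('wrist');im=bot.read_camera('wrist');cv2.imwrite('pics/w3.png',im[:,:,::-1])
for k in(5,6,7):
    d=dirp(np.radians(120-30*k));print(k,'nose',proj(i,T2W(p,panel(d*24+[0,0,8]))).round())
im=bot.read_camera('scene');cv2.imwrite('pics/s3.png',cv2.resize(im[140:340,220:480,::-1],None,fx=2.5,fy=2.5))
E
```

```text
14.5 [ 0.50613977 -0.06471372  0.17472558] [-0.38166331  1.15160994 -0.82435858]
5 nose [305. 212.]
6 nose [320. 208.]
7 nose [336. 212.]
```

View pics/w3.png

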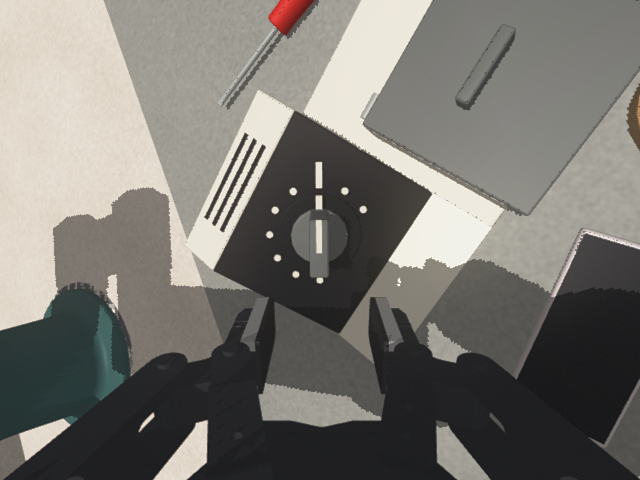

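View pics/s3.png

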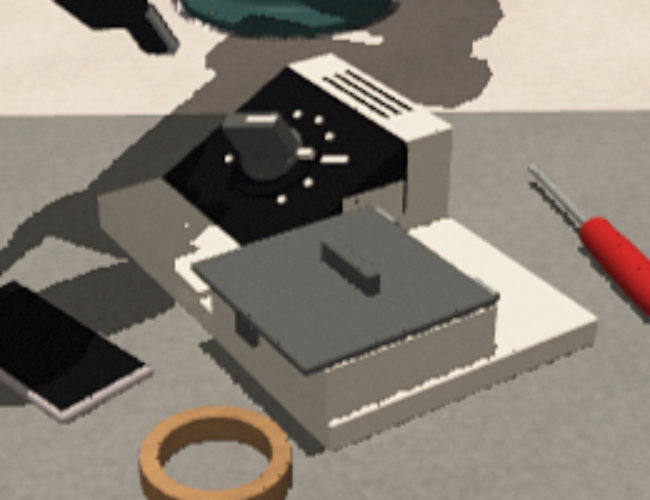

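The wrist view shows the pointer, nose and long bar in line at column 319. In the scene crop the lid's front corners are at (303,370) and (191,265), against (299,370) and (185,262) predicted for shut. The bystanders have not moved.

```bash
python3 -c "
from workcell import bot
print(bot.finish_job())"
```

```text
the job is handed in; nothing more can be done
None
```

The lid is snapped flat shut, the dial was then turned three clicks clockwise and rests on the long bar, the phone, tape and screwdriver are where they were, and the job was handed in at about 14.6 s of robot time.

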